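Unstack the castings into their colour trays

TASK

Take the stack of four painted castings apart and gently set each one down in the tray of its own colour, right way up and flat on the tray's floor inside its rim. Don't tip any casting over or drop it, and leave the hammer where it lies.

Things in the scene. Friction and masses are not known exactly. Their poses are not given: they have to be found in the camera images.
- cam_cover: Cam cover, the bottom of the stack: a solid blue-painted casting with small steel screws, a block 150 (x) x 60 (y) x 40 (z) mm, about 0.45 kg. Origin: centre of its underside; x along its length, z up. Can be gripped across its 60 mm width. At the start it lies on the bench and carries the flange and the pump cover side by side on its top, about 38 mm either side of its middle (which is at which end differs).
- flange: Flange: a red-painted round disc with a flat top that shows a dark bore in a bright metal ring, 54 mm diameter, 36 mm high, about 0.22 kg. Origin: centre of its underside, z up. At the start it stands on the cam cover; the white cap may stand on it.
- pump_cover: Pump cover: a black-painted square block with a dark grey disc and four small steel screws on its flat top, 54 x 54 x 36 mm high, about 0.24 kg, x and y along its sides, roughly in line with the cam cover. Origin: centre of its underside, z up. At the start it stands on the cam cover; the white cap may stand on it.
- cap: Thermostat cap: a white-painted round stub with a bright metal disc on its flat top, 38 mm diameter, 40 mm high, about 0.13 kg. Origin: centre of its underside, z up. At the start it is the top of the stack, standing on either the flange or the pump cover.
- blue_tray: Blue oblong tray fixed to the bench, inside 170 (x) x 80 (y) mm, floor 3 mm above the bench, walls 5 mm thick with their rim 8 mm above the bench. Origin: centre of the underside, on the bench; x and y along its sides, z up.
- red_tray: Red square tray fixed to the bench, inside 74 x 74 mm, floor 3 mm above the bench, walls 5 mm thick, rim 8 mm above the bench. Origin: centre of the underside, on the bench; x and y along its sides, z up.
- black_tray: Black square tray fixed to the bench, inside 74 x 74 mm, floor 3 mm above the bench, walls 5 mm thick, rim 8 mm above the bench. Origin: centre of the underside, on the bench; x and y along its sides, z up.
- white_tray: White square tray fixed to the bench, inside 58 x 58 mm, floor 3 mm above the bench, walls 5 mm thick, rim 8 mm above the bench. Origin: centre of the underside, on the bench; x and y along its sides, z up.
- hammer: Bystander: hammer lying on the bench beyond the trays, 260 mm long, steel head 88 mm across and 26 mm high, to be left alone. Origin: halfway along its length, on the bench; its x axis runs along the wooden handle towards the head.
Things that resemble listed ones, but are neither listed nor needed, are in the scene too. Leave any green or yellow look-alike of the white_tray alone.

How it is judged:
By the outcome, as a careful person would: the job done as asked, in the order asked, and still so for the second after the job is handed in, with the robot touching nothing.
It also fails if it takes over 112 s, if anything falls off the work surface, if the arm or the gripper's body presses on something with over 40 N, if the wrist force passes 120 N, or if a joint passes its speed limit or range.

ROBOT

A 6-joint arm with a two-finger parallel gripper is mounted at the origin on the work surface. World frame = base frame: x ahead of the robot, y to its left, z up, the work surface at z = 0. Lengths are in m, angles in rad, forces in N, time in s.
With the tool pointing down it reaches from about 0.225 to 0.725 m from the base axis. Payload 3.1 kg.
Tool frame: the origin (TCP) lies on the centre line of the jaws, within the pads' length; the fingertips stand 19 mm ahead of it and the grasp point (between the pads) is the TCP; z points along the fingers, y is the line along which they close (so a half turn about z gives the same grasp; the last joint's range is limited). The gripper opens to 85 mm and grips with 20 to 120 N. Pads are 22 mm wide; open, the fingers measure 114 mm over their backs; the gripper's body (76 mm by 85 mm) begins 54 mm behind the grasp point. The pads swing forward as they close: fully open they stand 13 mm farther back than shut.
Start: joints at [0.984, 0.048, 0.099, 1.622, 0, 1.443], TCP at [0.233, 0.471, 0.25] pointing down, gripper open.
Joint ranges: [-2.91, 2.91], [-0.99, 1.94], [-1.21, 1.42], [-2.12, 2.29], [-1.49, 1.47], [-3.14, 3.14]. Speed limits (rad/s): [2.79, 2.79, 3.14, 3.14, 3.14, 3.14].

INTERFACE

Orientations are given as [roll, pitch, yaw] about the fixed x, y, z axes, in that order (R = Rz(yaw) Ry(pitch) Rx(roll)).
In Python, from workcell import bot gives the robot as it stands. The module is installed in compiled form; this text tells all that it offers.
- The arm moves only by the tool apply_moves, never from a script. Its argument "targets" is a list of rows, each a list of 3 entries, a list of its own where there are three numbers: the finger opening in m, from 0 to 0.0854, then the shift along the world's x, y, z in m, then the turn, a rotation vector about the world's x, y, z in degrees. In form: [[claw, [x, y, z], [ax, ay, az]], ...]. A call has 1 to 5 rows; each row shifts and turns the commanded pose from where the row before left it; what a row does not reach is not made up. A row lasts 1/10 s, in which the tool goes at most 50 mm and 8.59 degrees, less where a joint would pass 70% of its speed; a pose out of reach is approached as far as the arm can. A call with a gripper value outside its range is refused whole. The fingers move at their own pace and stop on an object; "squeeze" is the grip in N (left out, the last holds). Time passes only in rows, so rows that do not move let the fingers close. It gives the time, the measured TCP pose, the force, the opening and the grip force at its end, in the units of the state.
- bot.state(): the state, without advancing time (a new reading comes with each control period).
- bot.get_image(name): name is "scene" or "top"; returns the picture (420x560x3 uint8, red, green, blue); there is no depth.
- bot.camera_params(name): a dict with "camera_matrix" (3x3 intrinsics, pixels), "k1" (the pictures are not rectified: a ray, as slopes to the right and down, at radius r is drawn at 1 + k1 r^2 times it, then the intrinsics apply), "pose" (4x4, takes a point from camera to world coordinates). Camera axes: x right, y up, looking along -z (the intrinsics and any distortion apply to the point x, -y, -z); pixel columns grow to the right and rows downward; lengths in m; the calibration is good to about 2 mm. A picture is of the moment at which its call begins. camera_params takes no time and is no camera call.
- bot.finish_job(): hands the job in; it is judged then, once.
The state is a dict: "time_s": time; "joint_pos": joint angles; "qvel": joint speeds; "joint_torque": joint torques, N m; "ee_pos": TCP position; "orientation": TCP orientation; "force": force on the tool from outside, world axes, zero at the start; "ft_torque": the same for the moment, N m; "width": finger opening in m; "gripper_force": force on a finger pad.
Only numpy, scipy, OpenCV 4.12 (cv2) and the standard library are available. Lean on these libraries where they do the work, as an engineer would, in place of code of your own. Each camera call takes 0.05 s, during which the arm holds its last target. There are 200 camera calls.

## Working session

There is one attempt and no reset: what is moved stays moved. The work goes in short steps, Python scripts to look and compute and a tool call to move; the robot and the scene stay as the last step left them, time stands still between calls to the robot, and variables do not carry over. Pictures are saved under pics/ and viewed, at most 14 in all, crops included, and the job is handed in when it is done.

Besides the shell and the picture viewer there is one more tool, called in YAML: its name, and indented under it one key for each argument. apply_moves: Moves the arm, as the interface text tells. Its arguments: {"type":"object","properties":{"targets":{"type":"array","items":{"type":"array"}},"squeeze":{"type":"number"}},"required":["targets"]}

```bash
mkdir -p pics; cat > h.py <<'E'
import numpy as np, cv2
from workcell import bot
def P(n):
    c=bot.camera_params(n); return np.array(c["camera_matrix"]),c["k1"],np.array(c["pose"])
def ray(n,u,v):
    K,k1,T=P(n)
    d=cv2.undistortPoints(np.array([[[u,v]]],float),K,np.array([k1,0,0,0,0.]))[0,0]
    return T[:3,3],T[:3,:3]@np.array([d[0],-d[1],-1])
def px2w(n,u,v,z):
    o,d=ray(n,u,v); return np.round((o+d*(z-o[2])/d[2]),4)
def w2px(n,p):
    K,k1,T=P(n); q=T[:3,:3].T@(np.array(p,float)-T[:3,3]); q=np.array([[q[0],-q[1],-q[2]]])
    return cv2.projectPoints(q,np.zeros(3),np.zeros(3),K,np.array([k1,0,0,0,0.]))[0][0,0].round(1)
def shot(n,f,box=None,s=1):
    im=bot.get_image(n)[:,:,::-1]; 
    if box: im=im[box[1]:box[3],box[0]:box[2]]
    im=cv2.resize(np.ascontiguousarray(im),None,fx=s,fy=s,interpolation=cv2.INTER_CUBIC); cv2.imwrite("pics/"+f,im)
E
python3 - <<'E'
from h import *
shot("scene","s0.png",s=1.4); shot("top","t0.png",s=1.4)
for n in("scene","top"): print(P(n))
print(bot.state())
E
```

```text
(array([[488.62547561,   0.        , 286.10327394],
       [  0.        , 488.62547561, 213.55132196],
       [  0.        ,   0.        ,   1.        ]]), -0.07630195622689857, array([[ 0.62792479, -0.49353985,  0.60177144,  1.2235102 ],
       [ 0.77810062,  0.38178636, -0.49879715, -0.57335544],
       [ 0.01642814,  0.78144583,  0.62375679,  0.79081154],
       [ 0.        ,  0.        ,  0.        ,  1.        ]]))
(array([[466.10797671,   0.        , 270.37161814],
       [  0.        , 466.10797671, 210.45613495],
       [  0.        ,   0.        ,   1.        ]]), -0.09713544339718932, array([[ 0.00516268,  0.98537881, -0.17029961,  0.3413217 ],
       [-0.99996389,  0.00393766, -0.00753026,  0.0054615 ],
       [-0.00674958,  0.17033234,  0.98536356,  1.19670488],
       [ 0.        ,  0.        ,  0.        ,  1.        ]]))
{'time_s': 0.1, 'joint_pos': array([9.84162570e-01, 4.86623695e-02, 9.77448221e-02, 1.62199612e+00,
       1.08279097e-05, 1.44300450e+00]), 'qvel': array([-0.00078358, -0.00143307,  0.00425179, -0.00016604,  0.00119201,
       -0.00058024]), 'joint_torque': array([ 2.14602042e-03, -3.39852226e+01,  3.20935178e+01,  1.58479525e-02,
       -7.09009282e-05,  3.63988946e-07]), 'ee_pos': array([0.23224642, 0.47026471, 0.24923676]), 'orientation': array([-3.13949396e+00, -2.80582462e-04,  2.68275042e+00]), 'force': array([ 0.25187999,  0.00040874, -0.09343185]), 'ft_torque': array([ 0.00877681,  0.05741338, -0.04994975]), 'gripper_force': 0.0, 'width': 0.08593926246040759}
```

View pics/s0.png

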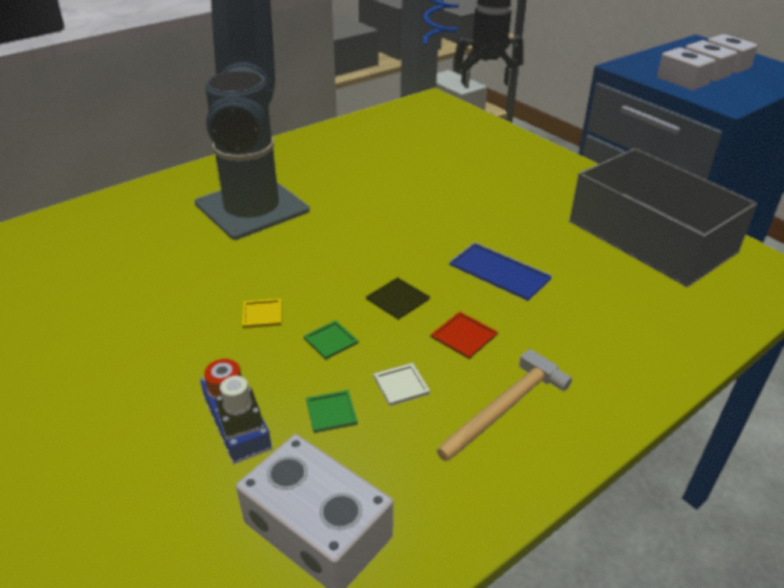

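View pics/t0.png

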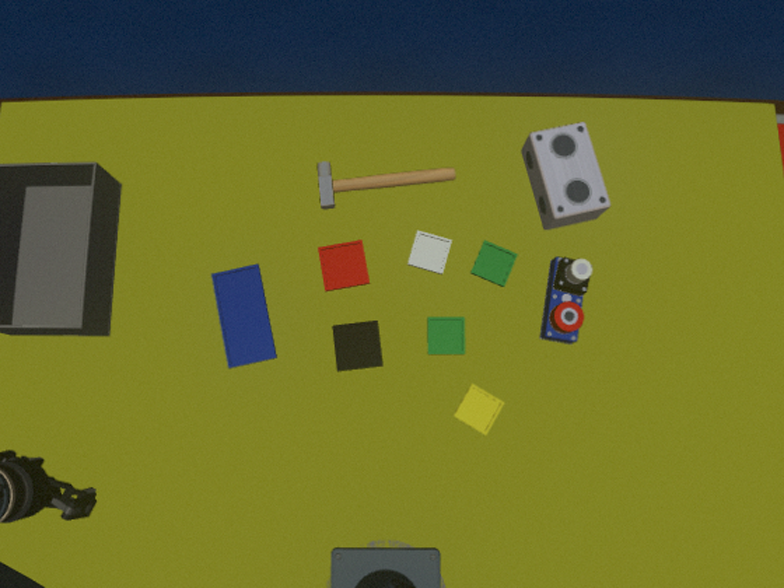

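The top view (1.4x) has the stack at (567,300), with the white cap on the black pump cover at (575,270) and the red flange at (568,317). The trays are blue (244,316), red (344,265), black (357,346) and white (430,252). Things that could be mistaken for them are the green trays (494,263) and (446,336), the yellow tray (479,409) and the grey housing at (567,175). I'll take the white tray at (430,252).

```bash
python3 - <<'E'
from h import *
shot("top","t1.png",(370,170,450,255),7); shot("top","t2.png",(145,155,345,275),4)
shot("scene","s1.png",(135,245,205,335),6)
E
```

```text
(no output)
```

View pics/t1.png

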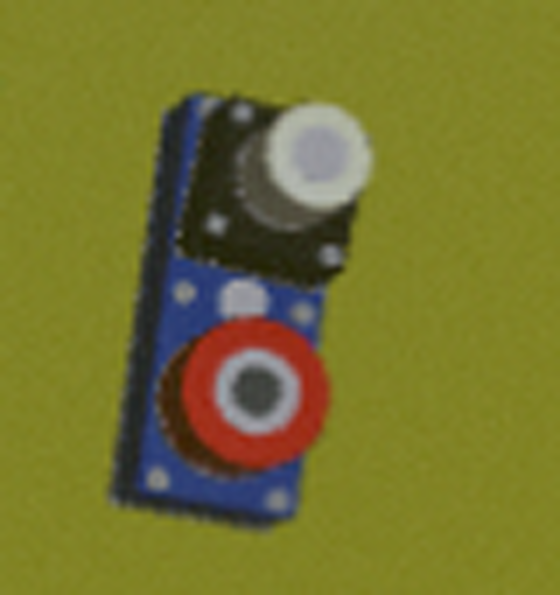

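View pics/t2.png

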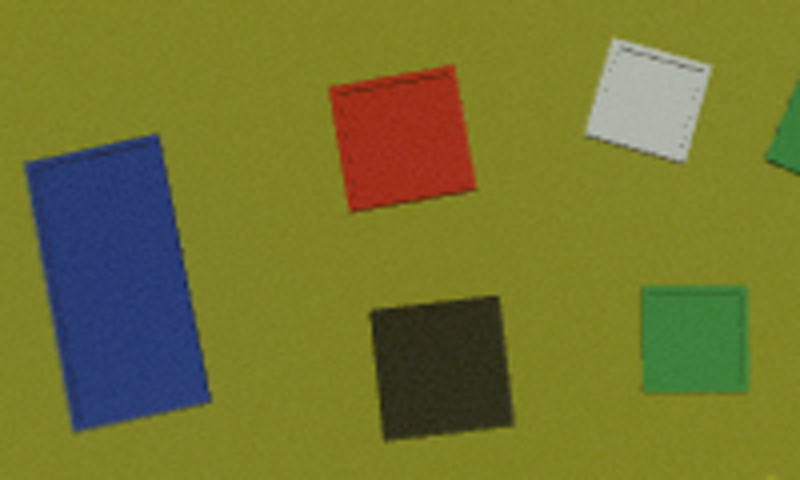

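View pics/s1.png

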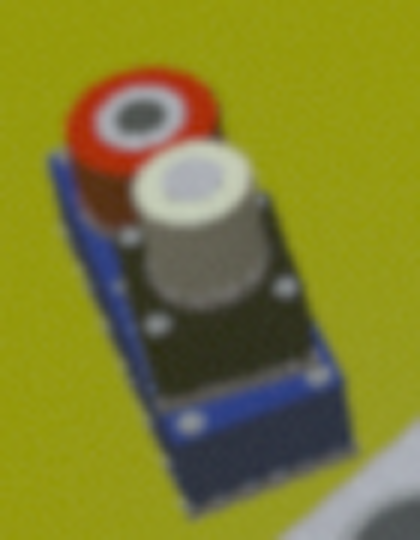

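Crops: the cap disc is at (320,155) and the flange bore at (257,392). The pump cover's screws are at (242,112), (217,223) and (330,255). The cam cover's end is at (137,497)-(298,515). The tray corners are clear, and the white tray's corners are (613,38), (711,65), (687,162) and (586,135).

```bash
python3 - <<'E'
from h import *
f=lambda x,y,z:px2w("top",370+(x+.5)/7-.5,170+(y+.5)/7-.5,z)
g=lambda x,y,z:px2w("scene",135+(x+.5)/6-.5,245+(y+.5)/6-.5,z)
t=lambda x,y,z:px2w("top",145+(x+.5)/4-.5,155+(y+.5)/4-.5,z)
print("cap",f(320,155,.116),g(194,182,.116)); print("fl",f(257,392,.076),g(141,117,.076))
a=[f(242,112,.076),f(217,223,.076),f(330,255,.076)]
print("pump",(a[0]+a[2])/2,a, "yaw",[np.degrees(np.arctan2(*(a[i]-a[1])[1::-1])) for i in(0,2)])
print("cov scr",[f(*p,.04) for p in((158,478),(277,500),(185,292),(303,314))], "corners",[f(*p,.04) for p in((195,97),(137,497),(298,515))])
for n,c in dict(blue=((24,162),(158,134),(211,403),(75,432)),red=((330,87),(455,66),(477,190),(350,212)),black=((370,311),(498,296),(514,426),(385,441)),white=((613,38),(711,65),(687,162),(586,135))).items():
    q=np.array([t(*p,.008) for p in c]); e=[q[(i+1)%4]-q[i] for i in range(4)]
    print(n,q.mean(0),[round(np.linalg.norm(v),4) for v in e],[round(np.degrees(np.arctan2(v[1],v[0])),1) for v in e])
E
```

```text
cap [ 0.5749 -0.3321  0.116 ] [ 0.5794 -0.3322  0.116 ]
fl [ 0.4989 -0.3181  0.076 ] [ 0.5021 -0.3175  0.076 ]
pump [ 0.57325 -0.33185  0.076  ] [array([ 0.5989, -0.3173,  0.076 ]), array([ 0.5589, -0.3065,  0.076 ]), array([ 0.5476, -0.3464,  0.076 ])] yaw [np.float64(-15.109575122340495), np.float64(-105.8125473623809)]
cov scr [array([ 0.4728, -0.2913,  0.04  ]), array([ 0.4649, -0.3341,  0.04  ]), array([ 0.5404, -0.3037,  0.04  ]), array([ 0.5325, -0.3467,  0.04  ])] corners [array([ 0.6127, -0.3105,  0.04  ]), array([ 0.4659, -0.2834,  0.04  ]), array([ 0.4595, -0.3416,  0.04  ])]
blue [0.507825 0.2646   0.008   ] [np.float64(0.0901), np.float64(0.1804), np.float64(0.0892), np.float64(0.1809)] [np.float64(-77.8), np.float64(-167.1), np.float64(102.5), np.float64(13.2)]
red [0.602825 0.080125 0.008   ] [np.float64(0.0833), np.float64(0.0843), np.float64(0.0836), np.float64(0.0847)] [np.float64(-80.0), np.float64(-169.7), np.float64(100.3), np.float64(10.1)]
black [0.45265  0.053225 0.008   ] [np.float64(0.0828), np.float64(0.084), np.float64(0.0825), np.float64(0.0838)] [np.float64(-83.0), np.float64(-172.7), np.float64(96.9), np.float64(7.5)]
white [ 0.6293   -0.080825  0.008   ] [np.float64(0.0669), np.float64(0.0672), np.float64(0.068), np.float64(0.0679)] [np.float64(-105.7), np.float64(165.6), np.float64(74.9), np.float64(-15.4)]
```

apply_moves:
  targets:
    - [0.085, [0.017, -0.04, 0], [0, 0, 0.8]]
    - [0.085, [0.017, -0.04, 0], [0, 0, 0.8]]
    - [0.085, [0.017, -0.04, 0], [0, 0, 0.8]]
    - [0.085, [0.017, -0.04, 0], [0, 0, 0.8]]
    - [0.085, [0.017, -0.04, 0], [0, 0, 0.8]]
  squeeze: 40

```text
time_s: 0.75
ee_pos: [0.3178, 0.2692, 0.2503]
orientation: [3.141, 0.0, 2.754]
force: [1.0, 1.3, 0.0]
width: 0.0852
gripper_force: 0.0
```

apply_moves:
  targets:
    - [0.085, [0.017, -0.04, 0], [0, 0, 0.8]]
    - [0.085, [0.017, -0.04, 0], [0, 0, 0.8]]
    - [0.085, [0.017, -0.04, 0], [0, 0, 0.8]]
    - [0.085, [0.017, -0.04, 0], [0, 0, 0.8]]
    - [0.085, [0.017, -0.04, 0], [0, 0, 0.8]]

```text
time_s: 1.25
ee_pos: [0.4029, 0.069, 0.2504]
orientation: [3.141, 0.001, 2.823]
force: [0.7, 1.1, 0.8]
width: 0.0851
gripper_force: 0.0
```

apply_moves:
  targets:
    - [0.085, [0.017, -0.04, 0], [0, 0, 0.8]]
    - [0.085, [0.017, -0.04, 0], [0, 0, 0.8]]
    - [0.085, [0.017, -0.04, 0], [0, 0, 0.8]]
    - [0.085, [0.017, -0.04, 0], [0, 0, 0.8]]
    - [0.085, [0.017, -0.04, 0], [0, 0, 0.8]]

```text
time_s: 1.75
ee_pos: [0.4879, -0.1311, 0.2502]
orientation: [3.141, 0.0, 2.892]
force: [-0.1, 0.3, 0.4]
width: 0.0853
gripper_force: 0.0
```

apply_moves:
  targets:
    - [0.085, [0.017, -0.04, 0], [0, 0, 0.8]]
    - [0.085, [0.017, -0.04, 0], [0, 0, 0.8]]
    - [0.085, [0.017, -0.04, 0], [0, 0, 0.8]]
    - [0.085, [0.017, -0.04, 0], [0, 0, 0.8]]
    - [0.085, [0.017, -0.04, 0], [0, 0, 0.8]]

```text
time_s: 2.25
ee_pos: [0.5729, -0.331, 0.25]
orientation: [3.141, -0.0, 2.962]
force: [1.6, -0.0, 0.6]
width: 0.0852
gripper_force: 0.0
```

apply_moves:
  targets:
    - [0.085, [0, 0, 0], [0, 0, 0]]
    - [0.085, [0, 0, 0], [0, 0, 0]]

```text
time_s: 2.45
ee_pos: [0.5722, -0.3301, 0.2479]
orientation: [3.14, -0.003, 2.96]
force: [-0.6, -0.1, 0.5]
width: 0.0849
gripper_force: 0.0
```

apply_moves:
  targets:
    - [0.085, [0.003, -0.001, -0.04], [0, 0, 0]]
    - [0.085, [0, 0, -0.04], [0, 0, 0]]
    - [0.085, [0, 0, -0.03], [0, 0, 0]]
    - [0.085, [0, 0, -0.02], [0, 0, 0]]
    - [0.085, [0, 0, -0.016], [0, 0, 0]]

```text
time_s: 2.95
ee_pos: [0.5746, -0.328, 0.1035]
orientation: [3.141, -0.001, 2.964]
force: [-0.2, 1.2, 0.0]
width: 0.085
gripper_force: 0.0
```

apply_moves:
  targets:
    - [0.06, [0, 0, 0], [0, 0, 0]]
    - [0.05, [0, 0, 0], [0, 0, 0]]
    - [0.045, [0, 0, 0], [0, 0, 0]]
    - [0.04, [0, 0, 0], [0, 0, 0]]
    - [0.035, [0, 0, 0], [0, 0, 0]]
  squeeze: 30

```text
time_s: 3.45
ee_pos: [0.5766, -0.3311, 0.1068]
orientation: [-3.14, 0.004, 2.962]
force: [0.7, -0.2, 4.8]
width: 0.0367
gripper_force: 30.5
```

apply_moves:
  targets:
    - [0.03, [0, 0, 0], [0, 0, 0]]
    - [0.03, [0, 0, 0], [0, 0, 0]]
    - [0.03, [0, 0, 0], [0, 0, 0]]
    - [0.03, [0, 0, 0], [0, 0, 0]]

```text
time_s: 3.85
ee_pos: [0.5766, -0.3311, 0.1068]
orientation: [-3.14, 0.004, 2.962]
force: [-0.9, -0.3, 6.0]
width: 0.0371
gripper_force: 30.5
```

apply_moves:
  targets:
    - [0.03, [0, 0, 0.005], [0, 0, 0]]
    - [0.03, [0, 0, 0.015], [0, 0, 0]]
    - [0.03, [0, 0, 0.03], [0, 0, 0]]
    - [0.03, [0, 0, 0.03], [0, 0, 0]]
    - [0.03, [0, 0, 0.02], [0, 0, 0]]

```text
time_s: 4.35
ee_pos: [0.576, -0.3305, 0.2075]
orientation: [-3.141, 0.002, 2.962]
force: [0.1, 0.0, -0.1]
width: 0.0371
gripper_force: 30.2
```

```bash
python3 - <<'E'
from h import *
shot("scene","s2.png",(110,170,290,330),4)
print(bot.state()['ee_pos'],bot.state()['width'],bot.state()['force'])
E
```

```text
[ 0.57711728 -0.3313769   0.21137293] 0.03720005371165625 [1.0738656  0.15144154 1.59788096]
```

View pics/s2.png

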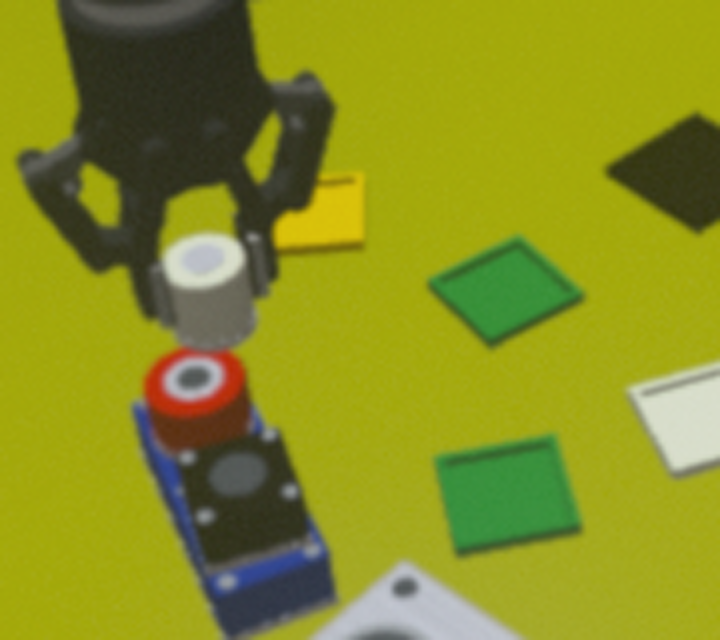

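The cap is held upright at (205,290), and the pump cover and flange haven't moved.

apply_moves:
  targets:
    - [0.03, [0.008, 0.036, 0], [0, 0, 0]]
    - [0.03, [0.008, 0.036, 0], [0, 0, 0]]
    - [0.03, [0.008, 0.036, 0], [0, 0, 0]]
    - [0.03, [0.008, 0.036, 0], [0, 0, 0]]
    - [0.03, [0.008, 0.036, -0.02], [0, 0, 0]]

```text
time_s: 4.9
ee_pos: [0.6173, -0.1494, 0.1873]
orientation: [-3.141, 0.006, 2.962]
force: [0.7, -0.3, 0.1]
width: 0.0371
gripper_force: 30.4
```

apply_moves:
  targets:
    - [0.03, [0.008, 0.036, -0.03], [0, 0, 0]]
    - [0.03, [0.006, 0.034, -0.04], [0, 0, 0]]
    - [0.03, [0, 0, -0.03], [0, 0, 0]]
    - [0.03, [0, 0, -0.03], [0, 0, 0]]
    - [0.03, [0, 0, 0], [0, 0, 0]]

```text
time_s: 5.4
ee_pos: [0.6242, -0.0803, 0.0497]
orientation: [3.141, -0.013, 2.963]
force: [-0.8, 0.7, -2.4]
width: 0.0366
gripper_force: 30.4
```

apply_moves:
  targets:
    - [0.03, [0, 0, -0.008], [0, 0, 0]]
    - [0.03, [0, 0, -0.006], [0, 0, 0]]
    - [0.03, [0, 0, -0.004], [0, 0, 0]]
    - [0.03, [0, 0, -0.001], [0, 0, 0]]
    - [0.03, [0, 0, 0], [0, 0, 0]]

```text
time_s: 5.9
ee_pos: [0.6296, -0.0824, 0.0382]
orientation: [-3.142, 0.001, 2.962]
force: [-0.1, -0.3, 0.1]
width: 0.0375
gripper_force: 30.4
```

```bash
python3 - <<'E'
from h import *
shot("scene","s3.png",(220,200,350,310),5)
s=bot.state();print(s['ee_pos'],s['width'],s['force'])
E
```

```text
[ 0.62966958 -0.08240254  0.03825795] 0.03710148104766176 [ 0.4614849   0.14580586 -1.555556  ]
```

View pics/s3.png

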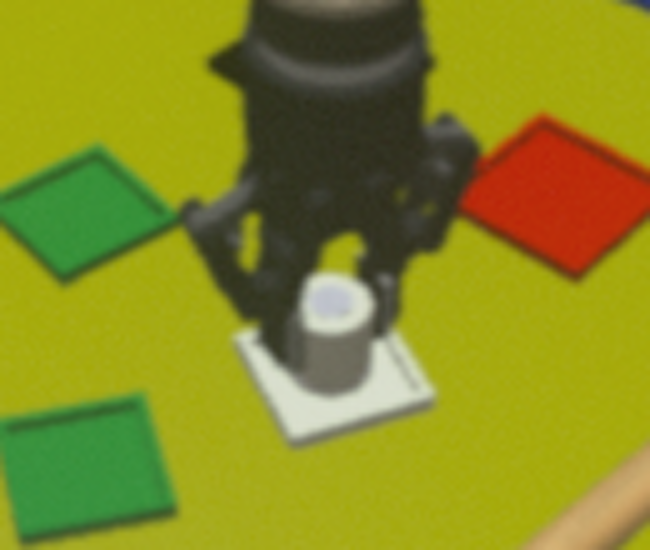

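The cap is over the middle of the white tray, a few mm above the floor. I'll lower it the rest of the way slowly.

apply_moves:
  targets:
    - [0.03, [0, 0, -0.001], [0, 0, 0]]
    - [0.03, [0, 0, -0.001], [0, 0, 0]]
    - [0.03, [0, 0, -0.001], [0, 0, 0]]
    - [0.03, [0, 0, 0], [0, 0, 0]]

```text
time_s: 6.35
ee_pos: [0.629, -0.0821, 0.0342]
orientation: [3.142, -0.0, 2.962]
force: [0.2, 0.7, -1.0]
width: 0.0372
gripper_force: 30.4
```

apply_moves:
  targets:
    - [0.03, [0, 0, -0.001], [0, 0, 0]]
    - [0.03, [0, 0, 0], [0, 0, 0]]

```text
time_s: 6.55
ee_pos: [0.6292, -0.0821, 0.0339]
orientation: [3.142, 0.0, 2.962]
force: [-1.5, -0.4, 0.9]
width: 0.0373
gripper_force: 30.7
```

apply_moves:
  targets:
    - [0.03, [0, 0, -0.001], [0, 0, 0]]
    - [0.03, [0, 0, 0], [0, 0, 0]]

```text
time_s: 6.75
ee_pos: [0.6292, -0.0821, 0.0339]
orientation: [-3.141, 0.0, 2.962]
force: [-3.5, 1.0, 4.9]
width: 0.037
gripper_force: 31.1
```

apply_moves:
  targets:
    - [0.03, [0, 0, -0.0005], [0, 0, 0]]
    - [0.03, [0, 0, 0], [0, 0, 0]]

```text
time_s: 6.95
ee_pos: [0.6292, -0.0821, 0.0338]
orientation: [-3.141, 0.001, 2.962]
force: [-3.6, 0.3, 6.7]
width: 0.0371
gripper_force: 31.1
```

apply_moves:
  targets:
    - [0.045, [0, 0, 0], [0, 0, 0]]
    - [0.055, [0, 0, 0], [0, 0, 0]]
    - [0.07, [0, 0, 0], [0, 0, 0]]
    - [0.08, [0, 0, 0], [0, 0, 0]]
    - [0.08, [0, 0, 0.01], [0, 0, 0]]

```text
time_s: 7.45
ee_pos: [0.6276, -0.0818, 0.0401]
orientation: [3.141, -0.004, 2.962]
force: [-0.9, 0.1, -0.6]
width: 0.0805
gripper_force: 0.0
```

apply_moves:
  targets:
    - [0.085, [0, 0, 0.03], [0, 0, 0]]
    - [0.085, [0, 0, 0.04], [0, 0, 0]]
    - [0.085, [0, 0, 0.04], [0, 0, 0]]
    - [0.085, [0, 0, 0.02], [0, 0, 0]]
    - [0.085, [0, 0, 0], [0, 0, 0]]

```text
time_s: 7.95
ee_pos: [0.6321, -0.0828, 0.1783]
orientation: [-3.141, 0.01, 2.962]
force: [-0.2, -0.1, 0.4]
width: 0.0851
gripper_force: 0.0
```

apply_moves:
  targets:
    - [0.085, [-0.022, -0.039, 0], [0, 0, 0]]
    - [0.085, [-0.022, -0.039, 0], [0, 0, 0]]
    - [0.085, [-0.022, -0.039, 0], [0, 0, 0]]
    - [0.085, [-0.022, -0.039, 0], [0, 0, 0]]
    - [0.085, [-0.022, -0.039, 0], [0, 0, 0]]

```text
time_s: 8.45
ee_pos: [0.5176, -0.278, 0.1705]
orientation: [3.141, -0.002, 2.962]
force: [1.0, -0.6, -0.0]
width: 0.0851
gripper_force: 0.0
```

apply_moves:
  targets:
    - [0.085, [-0.02, -0.041, 0], [0, 0, 0]]
    - [0.085, [0, 0, -0.03], [0, 0, 0]]
    - [0.085, [0, 0, 0], [0, 0, 0]]
    - [0.085, [0, 0, 0], [0, 0, 0]]
    - [0.085, [0, 0, 0], [0, 0, 0]]

```text
time_s: 8.95
ee_pos: [0.4998, -0.3173, 0.1425]
orientation: [3.142, 0.0, 2.964]
force: [0.0, 0.1, 0.9]
width: 0.0849
gripper_force: 0.0
```

```bash
python3 - <<'E'
from h import *
a=bot.get_image("scene")[:,:,::-1]
b=cv2.resize(np.ascontiguousarray(a[200:330,120:320]),None,fx=4,fy=4,interpolation=cv2.INTER_CUBIC)
cv2.imwrite("pics/s4.png",b)
print(bot.state()['ee_pos'])
E
```

```text
[ 0.50015996 -0.31748307  0.14301862]
```

View pics/s4.png

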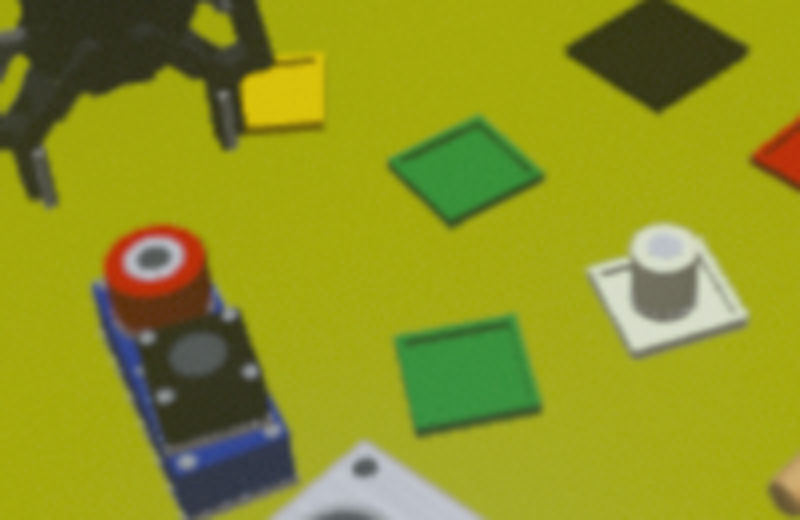

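The cap stands upright in the middle of the white tray at (664,272). The flange is still in place at (155,260).

apply_moves:
  targets:
    - [0.085, [0, 0, -0.03], [0, 0, 0]]
    - [0.085, [0, 0, -0.025], [0, 0, 0]]
    - [0.085, [0, 0, -0.013], [0, 0, 0]]
    - [0.085, [0, 0, -0.008], [0, 0, 0]]
    - [0.085, [0, 0, 0], [0, 0, 0]]
  squeeze: 35

```text
time_s: 9.5
ee_pos: [0.4992, -0.3175, 0.0655]
orientation: [3.141, -0.001, 2.963]
force: [0.4, -0.6, 0.2]
width: 0.0852
gripper_force: 0.0
```

apply_moves:
  targets:
    - [0.07, [0, 0, 0], [0, 0, 0]]
    - [0.06, [0, 0, 0], [0, 0, 0]]
    - [0.055, [0, 0, 0], [0, 0, 0]]
    - [0.05, [0, 0, 0], [0, 0, 0]]
    - [0.045, [0, 0, 0], [0, 0, 0]]

```text
time_s: 10.0
ee_pos: [0.5, -0.319, 0.0675]
orientation: [-3.14, 0.002, 2.962]
force: [0.1, -0.6, 5.1]
width: 0.0529
gripper_force: 37.9
```

apply_moves:
  targets:
    - [0.045, [0, 0, 0], [0, 0, 0]]
    - [0.045, [0, 0, 0], [0, 0, 0]]
    - [0.045, [0, 0, 0], [0, 0, 0]]

```text
time_s: 10.3
ee_pos: [0.5, -0.319, 0.0676]
orientation: [-3.14, 0.003, 2.962]
force: [-0.6, -1.2, 5.6]
width: 0.0531
gripper_force: 37.9
```

apply_moves:
  targets:
    - [0.045, [0, 0, 0.005], [0, 0, 0]]
    - [0.045, [0, 0, 0.015], [0, 0, 0]]
    - [0.045, [0, 0, 0.03], [0, 0, 0]]
    - [0.045, [0, 0, 0.03], [0, 0, 0]]
    - [0.045, [0, 0, 0.02], [0, 0, 0]]

```text
time_s: 10.8
ee_pos: [0.4994, -0.3182, 0.1684]
orientation: [-3.141, 0.001, 2.962]
force: [-0.0, -1.4, -2.6]
width: 0.0528
gripper_force: 37.5
```

apply_moves:
  targets:
    - [0.045, [0, 0, 0.02], [0, 0, 0]]
    - [0.045, [0, 0, 0], [0, 0, 0]]
    - [0.045, [0, 0, 0], [0, 0, 0]]

```text
time_s: 11.1
ee_pos: [0.4992, -0.3181, 0.1859]
orientation: [3.142, 0.0, 2.962]
force: [0.6, 0.4, -3.0]
width: 0.0528
gripper_force: 37.5
```

apply_moves:
  targets:
    - [0.045, [0.0104, 0.0398, 0], [0, 0, 0]]
    - [0.045, [0.0104, 0.0398, 0], [0, 0, 0]]
    - [0.045, [0.0104, 0.0398, 0], [0, 0, 0]]
    - [0.045, [0.0104, 0.0398, 0], [0, 0, 0]]
    - [0.045, [0.0104, 0.0398, 0], [0, 0, 0]]

```text
time_s: 11.6
ee_pos: [0.5501, -0.1171, 0.1834]
orientation: [3.141, -0.004, 2.962]
force: [0.1, -0.7, -2.8]
width: 0.0527
gripper_force: 37.8
```

apply_moves:
  targets:
    - [0.045, [0.0104, 0.0398, 0], [0, 0, 0]]
    - [0.045, [0.0104, 0.0398, 0], [0, 0, 0]]
    - [0.045, [0.0104, 0.0398, 0], [0, 0, 0]]
    - [0.045, [0.0104, 0.0398, 0], [0, 0, 0]]
    - [0.045, [0.0104, 0.0398, 0], [0, 0, 0]]

```text
time_s: 12.1
ee_pos: [0.602, 0.0816, 0.1833]
orientation: [-3.141, -0.004, 2.962]
force: [0.5, -0.2, -2.2]
width: 0.0523
gripper_force: 37.8
```

apply_moves:
  targets:
    - [0.045, [0, 0, -0.04], [0, 0, 0]]
    - [0.045, [0, 0, -0.04], [0, 0, 0]]
    - [0.045, [0, 0, -0.03], [0, 0, 0]]
    - [0.045, [0, 0, -0.02], [0, 0, 0]]
    - [0.045, [0, 0, 0], [0, 0, 0]]

```text
time_s: 12.6
ee_pos: [0.5976, 0.0799, 0.0487]
orientation: [-3.139, -0.013, 2.962]
force: [-0.3, -0.3, -2.6]
width: 0.0532
gripper_force: 37.8
```

apply_moves:
  targets:
    - [0.045, [0, 0, -0.008], [0, 0, 0]]
    - [0.045, [0, 0, -0.006], [0, 0, 0]]
    - [0.045, [0, 0, -0.004], [0, 0, 0]]
    - [0.045, [0, 0, 0], [0, 0, 0]]
    - [0.045, [0, 0, 0], [0, 0, 0]]

```text
time_s: 13.1
ee_pos: [0.6037, 0.0798, 0.0387]
orientation: [3.141, 0.001, 2.962]
force: [0.2, 0.4, -2.6]
width: 0.053
gripper_force: 37.9
```

apply_moves:
  targets:
    - [0.045, [0, 0, -0.003], [0, 0, 0]]
    - [0.045, [0, 0, -0.002], [0, 0, 0]]
    - [0.045, [0, 0, -0.001], [0, 0, 0]]
    - [0.045, [0, 0, 0], [0, 0, 0]]
    - [0.045, [0, 0, 0], [0, 0, 0]]

```text
time_s: 13.6
ee_pos: [0.6031, 0.0799, 0.0319]
orientation: [-3.142, -0.0, 2.962]
force: [0.0, -0.3, -2.2]
width: 0.053
gripper_force: 37.9
```

apply_moves:
  targets:
    - [0.045, [0, 0, -0.001], [0, 0, 0]]
    - [0.045, [0, 0, -0.001], [0, 0, 0]]
    - [0.045, [0, 0, -0.0005], [0, 0, 0]]
    - [0.045, [0, 0, 0], [0, 0, 0]]
    - [0.045, [0, 0, 0], [0, 0, 0]]

```text
time_s: 14.1
ee_pos: [0.6034, 0.0799, 0.0306]
orientation: [3.142, 0.001, 2.962]
force: [-3.8, 0.4, 5.9]
width: 0.053
gripper_force: 38.5
```

apply_moves:
  targets:
    - [0.06, [0, 0, 0], [0, 0, 0]]
    - [0.07, [0, 0, 0], [0, 0, 0]]
    - [0.08, [0, 0, 0], [0, 0, 0]]
    - [0.085, [0, 0, 0], [0, 0, 0]]
    - [0.085, [0, 0, 0.01], [0, 0, 0]]

```text
time_s: 14.6
ee_pos: [0.6016, 0.0798, 0.0377]
orientation: [-3.141, -0.004, 2.962]
force: [0.5, 0.9, 0.9]
width: 0.0849
gripper_force: 0.0
```

apply_moves:
  targets:
    - [0.085, [0, 0, 0.03], [0, 0, 0]]
    - [0.085, [0, 0, 0.04], [0, 0, 0]]
    - [0.085, [0, 0, 0.04], [0, 0, 0]]
    - [0.085, [-0.003, -0.032, 0.02], [0, 0, 0]]
    - [0.085, [-0.003, -0.038, 0], [0, 0, 0]]

```text
time_s: 15.1
ee_pos: [0.6003, 0.0102, 0.1761]
orientation: [3.14, 0.011, 2.965]
force: [0.5, -0.0, 0.3]
width: 0.0851
gripper_force: 0.0
```

apply_moves:
  targets:
    - [0.085, [-0.003, -0.038, 0], [0, 0, -1]]
    - [0.085, [-0.003, -0.038, 0], [0, 0, -1]]
    - [0.085, [-0.003, -0.038, 0], [0, 0, -1]]
    - [0.085, [-0.003, -0.038, 0], [0, 0, -1]]
    - [0.085, [-0.003, -0.038, 0], [0, 0, -1]]

```text
time_s: 15.6
ee_pos: [0.5821, -0.1817, 0.1705]
orientation: [-3.141, 0.001, 2.874]
force: [0.8, -0.2, -0.4]
width: 0.0851
gripper_force: 0.0
```

apply_moves:
  targets:
    - [0.085, [-0.003, -0.038, 0], [0, 0, 0]]
    - [0.085, [-0.003, -0.038, 0], [0, 0, 0]]
    - [0.085, [-0.002, -0.038, 0], [0, 0, 0]]
    - [0.085, [-0.002, -0.038, 0], [0, 0, 0]]
    - [0.085, [0, 0, 0], [0, 0, 0]]

```text
time_s: 16.1
ee_pos: [0.5712, -0.3374, 0.1695]
orientation: [-3.139, 0.001, 2.869]
force: [0.1, 0.7, -0.1]
width: 0.0852
gripper_force: 0.0
```

```bash
python3 - <<'E'
from h import *
shot("scene","s5.png",(120,190,370,340),3)
print(bot.state()['ee_pos'],bot.state()['orientation'])
E
```

```text
[ 0.57157987 -0.33477049  0.16965611] [-3.14125571e+00  4.86206186e-04  2.87084942e+00]
```

View pics/s5.png

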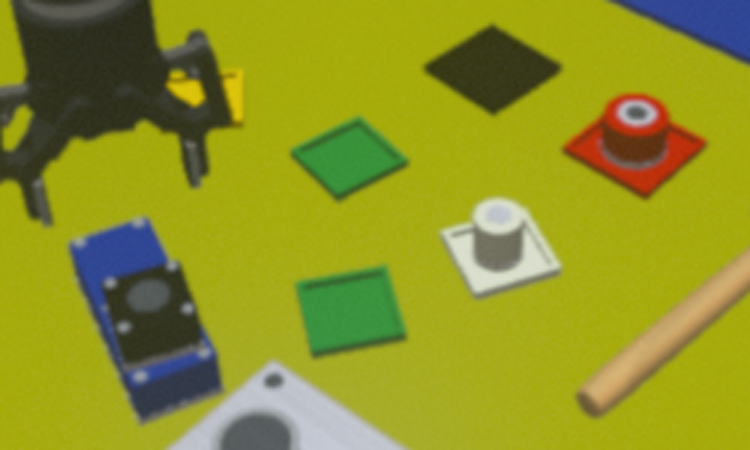

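The flange stands flat in the red tray at (635,132). The pump cover is at (150,312), still on the cam cover.

apply_moves:
  targets:
    - [0.085, [0.003, 0.002, -0.035], [0, 0, 0]]
    - [0.085, [0, 0, -0.03], [0, 0, 0]]
    - [0.085, [0, 0, -0.02], [0, 0, 0]]
    - [0.085, [0, 0, -0.012], [0, 0, 0]]
    - [0.085, [0, 0, -0.006], [0, 0, 0]]

```text
time_s: 16.65
ee_pos: [0.5749, -0.3287, 0.0654]
orientation: [3.141, -0.002, 2.876]
force: [0.6, -0.4, -0.1]
width: 0.0849
gripper_force: 0.0
```

apply_moves:
  targets:
    - [0.085, [0, 0, 0], [0, 0, 0]]
    - [0.07, [0, 0, 0], [0, 0, 0]]
    - [0.06, [0, 0, 0], [0, 0, 0]]
    - [0.055, [0, 0, 0], [0, 0, 0]]
    - [0.05, [0, 0, 0], [0, 0, 0]]

```text
time_s: 17.15
ee_pos: [0.5762, -0.3312, 0.0686]
orientation: [-3.14, 0.003, 2.874]
force: [-0.9, -1.5, 5.0]
width: 0.0533
gripper_force: 39.7
```

apply_moves:
  targets:
    - [0.045, [0, 0, 0], [0, 0, 0]]
    - [0.045, [0, 0, 0], [0, 0, 0]]
    - [0.045, [0, 0, 0], [0, 0, 0]]

```text
time_s: 17.45
ee_pos: [0.5761, -0.3313, 0.0685]
orientation: [-3.14, 0.003, 2.874]
force: [-0.6, -0.8, 6.8]
width: 0.0531
gripper_force: 39.8
```

apply_moves:
  targets:
    - [0.045, [0, 0, 0.005], [0, 0, 0]]
    - [0.045, [0, 0, 0.015], [0, 0, 0]]
    - [0.045, [0, 0, 0.03], [0, 0, 0]]
    - [0.045, [0, 0, 0.03], [0, 0, 0]]
    - [0.045, [0, 0, 0.02], [0, 0, 0]]

```text
time_s: 17.95
ee_pos: [0.5756, -0.33, 0.1691]
orientation: [-3.141, 0.002, 2.875]
force: [0.8, -0.1, -0.8]
width: 0.0535
gripper_force: 38.8
```

apply_moves:
  targets:
    - [0.045, [0, 0, 0.02], [0, 0, 0]]
    - [0.045, [0, 0, 0], [0, 0, 0]]
    - [0.045, [0, 0, 0], [0, 0, 0]]

```text
time_s: 18.25
ee_pos: [0.5753, -0.33, 0.1865]
orientation: [3.141, 0.0, 2.875]
force: [-0.0, -0.9, -2.7]
width: 0.0535
gripper_force: 38.9
```

```bash
python3 - <<'E'
from h import *
shot("scene","s6.png",(110,170,260,340),3.5)
print(bot.state()['ee_pos'],bot.state()['orientation'])
E
```

```text
[ 0.57477877 -0.32966863  0.18517243] [ 3.14069482e+00 -1.91238629e-03  2.87486763e+00]
```

View pics/s6.png

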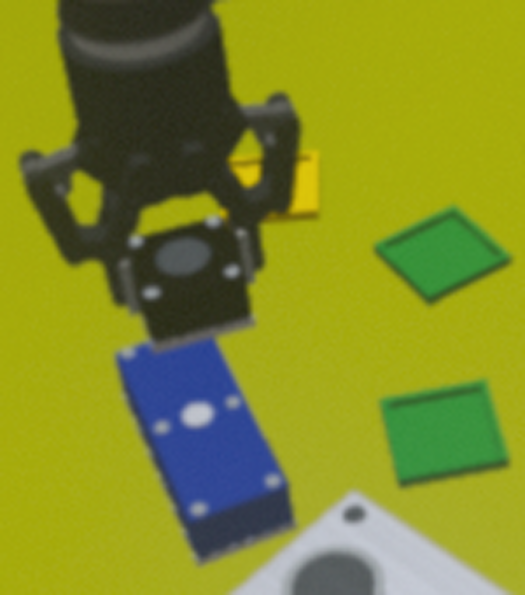

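The pump cover is lifted level at (190,285). The cam cover is bare and hasn't moved, with its centre disc at (197,414).

apply_moves:
  targets:
    - [0.045, [-0.012, 0.038, 0], [0, 0, 2.25]]
    - [0.045, [-0.012, 0.038, 0], [0, 0, 2.25]]
    - [0.045, [-0.012, 0.038, 0], [0, 0, 2.25]]
    - [0.045, [-0.012, 0.038, 0], [0, 0, 2.25]]
    - [0.045, [-0.012, 0.038, 0], [0, 0, 2.25]]

```text
time_s: 18.8
ee_pos: [0.5133, -0.1381, 0.184]
orientation: [3.14, -0.004, 3.072]
force: [1.2, 0.5, -1.4]
width: 0.0536
gripper_force: 38.8
```

apply_moves:
  targets:
    - [0.045, [-0.012, 0.038, 0], [0, 0, 2.25]]
    - [0.045, [-0.012, 0.038, 0], [0, 0, 2.25]]
    - [0.045, [-0.012, 0.038, 0], [0, 0, 2.25]]
    - [0.045, [-0.012, 0.038, 0], [0, 0, 2.25]]
    - [0.045, [-0.012, 0.04, 0], [0, 0, 2.25]]

```text
time_s: 19.3
ee_pos: [0.4532, 0.0533, 0.1843]
orientation: [3.141, -0.003, -3.015]
force: [-0.2, 0.8, -1.5]
width: 0.0533
gripper_force: 38.8
```

apply_moves:
  targets:
    - [0.045, [0, 0, -0.04], [0, 0, 0]]
    - [0.045, [0, 0, -0.04], [0, 0, 0]]
    - [0.045, [0, 0, -0.03], [0, 0, 0]]
    - [0.045, [0, 0, -0.02], [0, 0, 0]]
    - [0.045, [0, 0, 0], [0, 0, 0]]

```text
time_s: 19.8
ee_pos: [0.4498, 0.0522, 0.0508]
orientation: [3.14, -0.012, -3.015]
force: [-0.5, 0.4, -2.8]
width: 0.0535
gripper_force: 38.7
```

apply_moves:
  targets:
    - [0.045, [0, 0, -0.008], [0, 0, 0]]
    - [0.045, [0, 0, -0.006], [0, 0, 0]]
    - [0.045, [0, 0, -0.003], [0, 0, 0]]
    - [0.045, [0, 0, 0], [0, 0, 0]]
    - [0.045, [0, 0, 0], [0, 0, 0]]

```text
time_s: 20.3
ee_pos: [0.4558, 0.0518, 0.0401]
orientation: [-3.141, 0.001, -3.016]
force: [-0.2, -0.5, -1.5]
width: 0.0539
gripper_force: 38.8
```

apply_moves:
  targets:
    - [0.045, [-0.001, 0.001, -0.003], [0, 0, 0]]
    - [0.045, [0, 0, -0.002], [0, 0, 0]]
    - [0.045, [0, 0, -0.001], [0, 0, 0]]
    - [0.045, [0, 0, -0.001], [0, 0, 0]]
    - [0.045, [0, 0, 0], [0, 0, 0]]

```text
time_s: 20.8
ee_pos: [0.454, 0.0529, 0.0323]
orientation: [3.142, -0.0, -3.016]
force: [-0.6, 0.6, -1.8]
width: 0.0536
gripper_force: 38.8
```

apply_moves:
  targets:
    - [0.045, [0, 0, -0.001], [0, 0, 0]]
    - [0.045, [0, 0, -0.001], [0, 0, 0]]
    - [0.045, [0, 0, 0], [0, 0, 0]]
    - [0.045, [0, 0, 0], [0, 0, 0]]

```text
time_s: 21.2
ee_pos: [0.4543, 0.0528, 0.0315]
orientation: [-3.141, 0.0, -3.016]
force: [-3.0, 0.6, 6.2]
width: 0.0534
gripper_force: 39.7
```

apply_moves:
  targets:
    - [0.06, [0, 0, 0], [0, 0, 0]]
    - [0.07, [0, 0, 0], [0, 0, 0]]
    - [0.08, [0, 0, 0], [0, 0, 0]]
    - [0.085, [0, 0, 0], [0, 0, 0]]
    - [0.085, [0, 0, 0.01], [0, 0, 0]]

```text
time_s: 21.7
ee_pos: [0.4527, 0.0529, 0.0392]
orientation: [3.141, -0.003, -3.016]
force: [-0.8, 0.5, 0.4]
width: 0.0854
gripper_force: 0.0
```

apply_moves:
  targets:
    - [0.085, [0, 0, 0.03], [0, 0, 0]]
    - [0.085, [0, 0, 0.04], [0, 0, 0]]
    - [0.085, [0, 0, 0.04], [0, 0, 0]]
    - [0.085, [0, 0, 0.02], [0, 0, 0]]
    - [0.085, [0, 0, 0], [0, 0, 0]]

```text
time_s: 22.2
ee_pos: [0.4571, 0.0528, 0.1756]
orientation: [-3.14, 0.009, -3.016]
force: [-0.1, -0.1, -0.9]
width: 0.0851
gripper_force: 0.0
```

apply_moves:
  targets:
    - [0.085, [0.0083, -0.0378, 0], [0, 0, -1.76]]
    - [0.085, [0.0083, -0.0378, 0], [0, 0, -1.76]]
    - [0.085, [0.0083, -0.0378, 0], [0, 0, -1.76]]
    - [0.085, [0.0083, -0.0378, 0], [0, 0, -1.76]]
    - [0.085, [0.0083, -0.0378, 0], [0, 0, -1.76]]

```text
time_s: 22.7
ee_pos: [0.4951, -0.1374, 0.1691]
orientation: [3.141, -0.002, 3.113]
force: [0.6, 1.7, 0.7]
width: 0.0849
gripper_force: 0.0
```

apply_moves:
  targets:
    - [0.085, [0.0083, -0.0378, 0], [0, 0, -1.76]]
    - [0.085, [0.0083, -0.0378, 0], [0, 0, -1.76]]
    - [0.085, [0.0083, -0.0378, 0], [0, 0, -1.76]]
    - [0.085, [0.0083, -0.0378, 0], [0, 0, -1.76]]
    - [0.085, [0.0083, -0.0378, 0], [0, 0, -1.76]]

```text
time_s: 23.2
ee_pos: [0.5367, -0.3263, 0.1688]
orientation: [3.14, -0.002, 2.959]
force: [0.8, 0.1, 1.0]
width: 0.0849
gripper_force: 0.0
```

apply_moves:
  targets:
    - [0.085, [0, 0, -0.03], [0, 0, 0]]
    - [0.085, [0, 0, -0.02], [0, 0, 0]]
    - [0.085, [0, 0, 0], [0, 0, 0]]
    - [0.085, [0, 0, 0], [0, 0, 0]]
    - [0.085, [0, 0, 0], [0, 0, 0]]
  squeeze: 55

```text
time_s: 23.7
ee_pos: [0.5377, -0.3252, 0.1217]
orientation: [-3.141, 0.002, 2.961]
force: [0.4, -0.3, -0.1]
width: 0.0849
gripper_force: 0.0
```

```bash
python3 - <<'E'
from h import *
shot("scene","s7.png",(120,170,370,340),3)
print(bot.state()['ee_pos'],bot.state()['orientation'])
E
```

```text
[ 0.53797734 -0.32534181  0.12219336] [-3.14035004e+00  2.42997116e-03  2.96078741e+00]
```

View pics/s7.png

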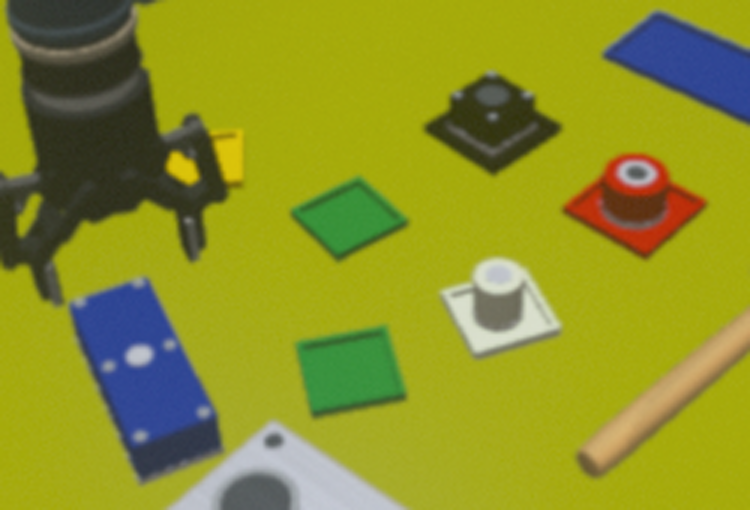

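The pump cover sits flat in the black tray at (492,118), and the cam cover lies at (145,370). Next I grip the cam cover across its middle.

apply_moves:
  targets:
    - [0.085, [-0.001, 0, -0.035], [0, 0, 0]]
    - [0.085, [0, 0, -0.03], [0, 0, 0]]
    - [0.085, [0, 0, -0.015], [0, 0, 0]]
    - [0.085, [0, 0, -0.01], [0, 0, 0]]
    - [0.085, [0, 0, -0.004], [0, 0, 0]]

```text
time_s: 24.25
ee_pos: [0.5363, -0.3251, 0.0264]
orientation: [-3.141, 0.0, 2.96]
force: [-0.5, 0.7, -0.2]
width: 0.0849
gripper_force: 0.0
```

apply_moves:
  targets:
    - [0.085, [0, 0, 0], [0, 0, 0]]
    - [0.075, [0, 0, 0], [0, 0, 0]]
    - [0.065, [0, 0, 0], [0, 0, 0]]
    - [0.06, [0, 0, 0], [0, 0, 0]]
    - [0.055, [0, 0, 0], [0, 0, 0]]

```text
time_s: 24.75
ee_pos: [0.5371, -0.3259, 0.0281]
orientation: [-3.14, 0.002, 2.96]
force: [0.6, 0.1, 3.6]
width: 0.0589
gripper_force: 62.5
```

apply_moves:
  targets:
    - [0.05, [0, 0, 0], [0, 0, 0]]
    - [0.05, [0, 0, 0], [0, 0, 0]]
    - [0.05, [0, 0, 0], [0, 0, 0]]

```text
time_s: 25.05
ee_pos: [0.5371, -0.3259, 0.0281]
orientation: [-3.14, 0.002, 2.96]
force: [-0.2, -0.0, 6.0]
width: 0.0592
gripper_force: 62.5
```

apply_moves:
  targets:
    - [0.05, [0, 0, 0.005], [0, 0, 0]]
    - [0.05, [0, 0, 0.015], [0, 0, 0]]
    - [0.05, [0, 0, 0.025], [0, 0, 0]]
    - [0.05, [0, 0, 0.03], [0, 0, 0]]
    - [0.05, [0, 0, 0.025], [0, 0, 0]]

```text
time_s: 25.55
ee_pos: [0.5358, -0.3247, 0.1275]
orientation: [3.141, -0.001, 2.96]
force: [0.4, -0.6, -3.4]
width: 0.0588
gripper_force: 61.5
```

apply_moves:
  targets:
    - [0.05, [0, 0, 0.02], [0, 0, 0]]
    - [0.05, [0, 0, 0], [0, 0, 0]]
    - [0.05, [0, 0, 0], [0, 0, 0]]

```text
time_s: 25.85
ee_pos: [0.5361, -0.325, 0.1462]
orientation: [3.141, -0.0, 2.96]
force: [-1.1, -0.0, -4.5]
width: 0.059
gripper_force: 61.7
```

```bash
python3 - <<'E'
from h import *
shot("scene","s8.png",(90,150,270,330),3)
print(bot.state()['ee_pos'],bot.state()['orientation'])
E
```

```text
[ 0.53547815 -0.32454868  0.14488562] [ 3.14032352e+00 -2.38282101e-03  2.96032483e+00]
```

View pics/s8.png

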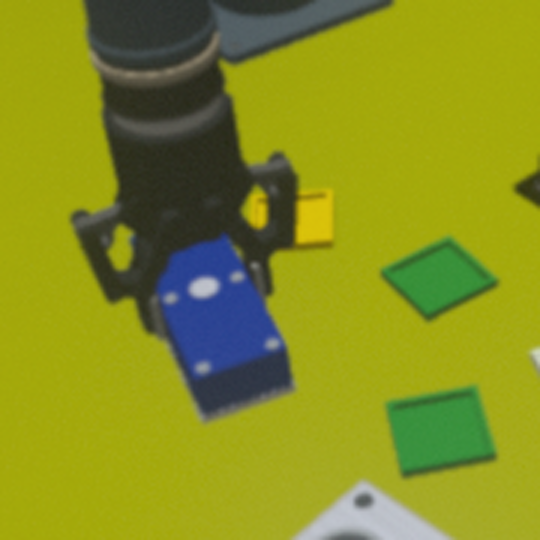

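The cam cover is held level at (220,320).

apply_moves:
  targets:
    - [0.05, [-0.002, 0.03, 0], [0, 0, 1.5]]
    - [0.05, [-0.002, 0.037, 0], [0, 0, 1.5]]
    - [0.05, [-0.002, 0.038, 0], [0, 0, 1.5]]
    - [0.05, [-0.002, 0.038, 0], [0, 0, 1.5]]
    - [0.05, [-0.002, 0.038, 0], [0, 0, 1.5]]

```text
time_s: 26.4
ee_pos: [0.5244, -0.1421, 0.1437]
orientation: [3.14, -0.004, 3.092]
force: [0.6, -0.2, -3.1]
width: 0.059
gripper_force: 61.5
```

apply_moves:
  targets:
    - [0.05, [-0.002, 0.038, 0], [0, 0, 1.5]]
    - [0.05, [-0.002, 0.038, 0], [0, 0, 1.5]]
    - [0.05, [-0.002, 0.038, 0], [0, 0, 1.5]]
    - [0.05, [-0.002, 0.038, 0], [0, 0, 1.5]]
    - [0.05, [-0.002, 0.038, 0], [0, 0, 1.5]]

```text
time_s: 26.9
ee_pos: [0.5143, 0.0474, 0.144]
orientation: [3.141, -0.004, -3.06]
force: [-0.0, 0.6, -5.1]
width: 0.0591
gripper_force: 61.5
```

apply_moves:
  targets:
    - [0.05, [-0.002, 0.038, 0], [0, 0, 1.5]]
    - [0.05, [-0.002, 0.038, 0], [0, 0, 1.5]]
    - [0.05, [-0.002, 0.038, 0], [0, 0, 1.5]]
    - [0.05, [-0.001, 0.038, 0], [0, 0, 1.5]]
    - [0.05, [0, 0.038, 0], [0, 0, 1.5]]

```text
time_s: 27.4
ee_pos: [0.5073, 0.237, 0.1439]
orientation: [-3.141, -0.005, -2.929]
force: [0.3, -0.4, -4.3]
width: 0.0587
gripper_force: 61.5
```

apply_moves:
  targets:
    - [0.05, [0, 0.028, 0], [0, 0, 0]]
    - [0.05, [0, 0, -0.03], [0, 0, 0.9]]
    - [0.05, [0, 0, -0.03], [0, 0, 0]]
    - [0.05, [0, 0, -0.02], [0, 0, 0]]
    - [0.05, [0, 0, -0.01], [0, 0, 0]]

```text
time_s: 27.9
ee_pos: [0.5053, 0.2627, 0.0511]
orientation: [-3.14, -0.009, -2.914]
force: [-0.6, 0.9, -3.6]
width: 0.0591
gripper_force: 61.5
```

apply_moves:
  targets:
    - [0.05, [0, 0, -0.005], [0, 0, 0]]
    - [0.05, [0, 0, 0], [0, 0, 0]]
    - [0.05, [0, 0, 0], [0, 0, 0]]

```text
time_s: 28.2
ee_pos: [0.51, 0.264, 0.0526]
orientation: [3.141, 0.002, -2.915]
force: [-0.0, 0.2, -3.4]
width: 0.0593
gripper_force: 61.5
```

```bash
python3 - <<'E'
from h import *
shot("scene","s9.png",(250,120,450,270),4)
print(bot.state()['ee_pos'],bot.state()['orientation'])
E
```

```text
[0.51036881 0.26417924 0.05303118] [ 3.14118254e+00  2.80874955e-03 -2.91469966e+00]
```

View pics/s9.png

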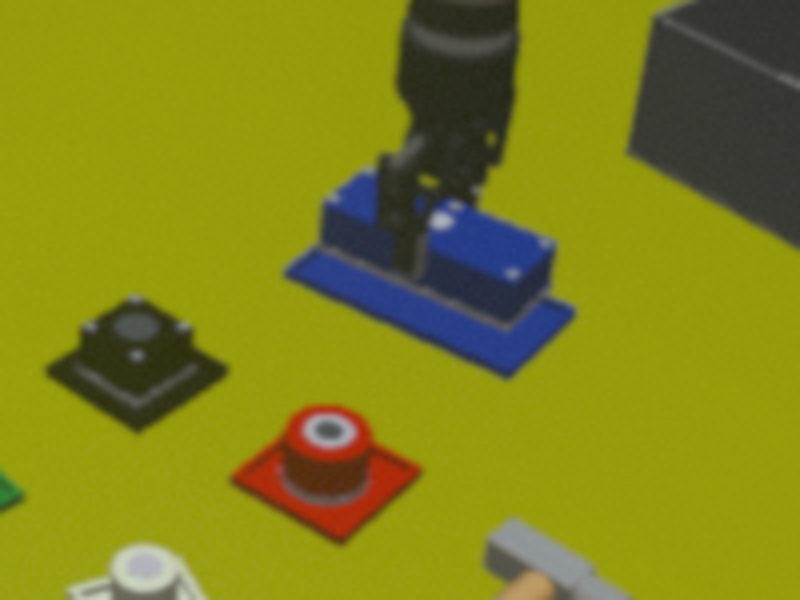

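The cam cover hangs level and lined up over the blue tray at (430,250). I'll lower it slowly.

apply_moves:
  targets:
    - [0.05, [-0.001, 0, -0.006], [0, 0, 0]]
    - [0.05, [0, 0, -0.005], [0, 0, 0]]
    - [0.05, [0, 0, -0.004], [0, 0, 0]]
    - [0.05, [0, 0, -0.002], [0, 0, 0]]
    - [0.05, [0, 0, 0], [0, 0, 0]]

```text
time_s: 28.75
ee_pos: [0.5076, 0.2637, 0.0337]
orientation: [-3.141, -0.001, -2.914]
force: [-0.2, 0.1, -3.2]
width: 0.059
gripper_force: 61.6
```

apply_moves:
  targets:
    - [0.05, [0, 0, -0.001], [0, 0, 0]]
    - [0.05, [0, 0, 0], [0, 0, 0]]
    - [0.05, [0, 0, 0], [0, 0, 0]]

```text
time_s: 29.05
ee_pos: [0.5084, 0.2639, 0.0336]
orientation: [3.142, 0.0, -2.914]
force: [0.2, 0.2, -3.1]
width: 0.0588
gripper_force: 61.6
```

apply_moves:
  targets:
    - [0.05, [0, 0, -0.001], [0, 0, 0]]
    - [0.05, [0, 0, -0.001], [0, 0, 0]]
    - [0.05, [0, 0, -0.0005], [0, 0, 0]]
    - [0.05, [0, 0, 0], [0, 0, 0]]
    - [0.05, [0, 0, 0], [0, 0, 0]]

```text
time_s: 29.55
ee_pos: [0.5082, 0.2639, 0.0312]
orientation: [-3.142, 0.0, -2.914]
force: [-0.7, -0.1, -2.6]
width: 0.0596
gripper_force: 61.8
```

apply_moves:
  targets:
    - [0.05, [0, 0, -0.0005], [0, 0, 0]]
    - [0.05, [0, 0, 0], [0, 0, 0]]
    - [0.05, [0, 0, 0], [0, 0, 0]]

```text
time_s: 29.85
ee_pos: [0.5083, 0.2639, 0.0311]
orientation: [-3.142, 0.0, -2.915]
force: [-2.3, -0.3, 3.0]
width: 0.0593
gripper_force: 62.3
```

Touchdown: the force is now positive at the expected height. I'll nudge down a little more, release and retreat.

apply_moves:
  targets:
    - [0.05, [0, 0, -0.0005], [0, 0, 0]]
    - [0.065, [0, 0, 0], [0, 0, 0]]
    - [0.075, [0, 0, 0], [0, 0, 0]]
    - [0.085, [0, 0, 0], [0, 0, 0]]
    - [0.085, [0, 0, 0], [0, 0, 0]]

```text
time_s: 30.35
ee_pos: [0.5084, 0.2639, 0.0299]
orientation: [3.141, 0.0, -2.915]
force: [0.2, -0.3, 0.3]
width: 0.0849
gripper_force: 0.0
```

apply_moves:
  targets:
    - [0.085, [0, 0, 0.01], [0, 0, 0]]
    - [0.085, [0, 0, 0.03], [0, 0, 0]]
    - [0.085, [0, 0, 0.04], [0, 0, 0]]
    - [0.085, [0, 0, 0.04], [0, 0, 0]]
    - [0.085, [0, 0, 0.04], [0, 0, 0]]

```text
time_s: 30.85
ee_pos: [0.5081, 0.2638, 0.1923]
orientation: [3.141, 0.001, -2.914]
force: [0.8, 1.5, -0.6]
width: 0.0854
gripper_force: 0.0
```

apply_moves:
  targets:
    - [0.085, [0, 0, 0.03], [0, 0, 0]]
    - [0.085, [0, 0, 0], [0, 0, 0]]
    - [0.085, [0, 0, 0], [0, 0, 0]]
    - [0.085, [0, 0, 0], [0, 0, 0]]

```text
time_s: 31.25
ee_pos: [0.5076, 0.2636, 0.2187]
orientation: [-3.141, -0.002, -2.914]
force: [0.1, 0.1, -0.6]
width: 0.085
gripper_force: 0.0
```

```bash
python3 - <<'E'
from h import *
shot("scene","s10.png",(190,130,450,325),3)
print(bot.state()['ee_pos'],bot.state()['time_s'])
E
```

```text
[0.50732881 0.26351928 0.21810498] 31.3
```

View pics/s10.png

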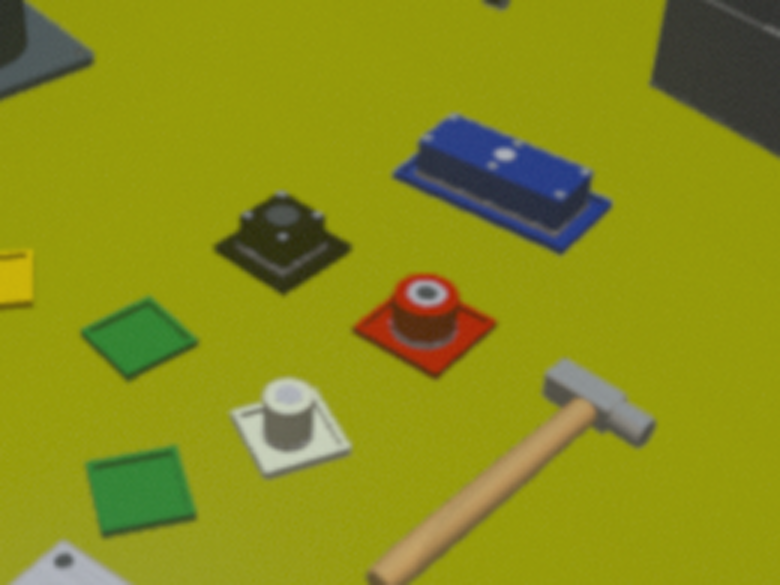

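All four castings sit flat in the trays of their own colour: cam cover (505,175), pump cover (283,240), flange (425,310) and cap (288,415). The hammer hasn't moved, so I'm handing in.

```bash
python3 -c "
from workcell import bot
print(bot.finish_job())"
```

```text
the job is handed in; nothing more can be done
None
```

The job is handed in at about 31 s: the last picture showed all four castings upright and flat in the trays of their own colour, with the hammer untouched; no verdict was returned.

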